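Clamp a stone sample to the click of the torque limiter

TASK

Lay the red granite sample tile flat on the bed of the little vice, between its jaws, and let go of it. Then turn the crank clockwise (seen from above) until you feel its torque limiter slip, and stop there: clamped short of the slip the tile is loose, forced on past it the stone cracks. Let go of the crank and leave the other things on the table as they are.

Things in the scene. Friction and masses are not known exactly. Their poses are not given: they have to be found in the camera images.
- red_tile: the speckled dark red granite sample tile, 56 x 56 mm, 10 mm thick, about 0.1 kg, loose on the table; origin at the centre of its underside, z up
- grey_tile: a speckled grey sample tile of the same size, to be left alone; origin at the centre of its underside
- felt_wheel: cream felt polishing bob, 60 mm across, 25 mm high, to be left alone; origin under its centre
- wood_block: small wooden block, 42 x 60 x 30 mm, to be left alone; origin under its centre
- vice: the little vice, fixed to the table, yaw within 0.25 rad; origin on the table below the middle of its bed. In its frame: grey base plate 120 mm in x, y from -72 to +190 mm, 10 mm thick; dark steel fixed jaw, 46 mm wide in x, face at y = -34 mm, top at z = 50 mm; grey gear housing, y from 73 to 147 mm, 56 mm high; sliding jaw and bed between them
- bed (a point): middle of the top of the aluminium bed, 32 mm above the table, where the middle of the tile's underside is to be laid; axes as the vice. The tile, square to the vice, clears both open jaws by 6 mm there. The bed is 40 mm wide in x: the tile overhangs it by 8 mm at both x sides, where fingers can hold the tile and reach down to 12 mm above the table
- jaw: the sliding dark steel jaw, 46 mm wide in the vice's x, top 55 mm above the table; origin at its clamping face, 33 mm above the table, at the vice's y = +34 mm when open. It closes along the vice's -y, 10 mm per radian of driving, and pushes the tile against the fixed jaw; a brake holds it where it is left
- crank_axis (a point): point on the crank's upright axis of turning, 108 mm above the table (the height of the middle of the knob)
- knob_mid (a point): middle of the crank's upright black knob: round, 24 mm across, 45 mm tall (86 to 131 mm above the table), 75 mm from the axis. It spins freely on its pin, so a hand of fixed orientation can hold it and lead it round. Nothing beside it is higher than 92 mm. At the start the crank points within 2.1 rad of the vice's -x, mostly to its +y side
- crank: the crank; clockwise from above closes the jaw. First a loose play of 0 to 1.8 rad, unknown; then 1.2 rad of driving at about 5 N at the knob; then, the tile pinched, the force rises within 0.15 rad to 9 to 10 N, where the limiter slips: it yields at that steady force for 0.2 rad (15 mm at the knob), then is solid. Its angle does not tell where it slips. Origin on its axis
Not all that is in view belongs to the job. What is shaped like the red_tile but green or yellow is not meant.

How it is judged:
On the way, in this order (a step that is already met when the one before it is completed fails the run):
1. the red tile lies flat on the bed between the jaws, released (horizontal distance between red_tile and bed below 0.012 m and z of red_tile in the frame of bed between -0.004 and 0.004 m and contact force between the fingers and red_tile below 0.1 N), for 0.2 s.
2. the jaw presses the tile with the limiter's full force (contact force between jaw and red_tile above 26 N), for 0.2 s.
At the end, for the whole second after the job is handed in: the red tile lies flat on the bed (within 4 mm of its height and 0.1 rad), its middle within 15 mm of the bed's mark, at rest, and the jaw still presses it with more than 24 N (the limiter slips at about 33 N of jaw force) (contact force between jaw and red_tile above 24 N and horizontal distance between red_tile and bed below 0.015 m and z of red_tile in the frame of bed between -0.004 and 0.004 m and angle between red_tile's own z axis and vertical below 0.1 rad and linear speed of red_tile below 0.01 m/s); the robot touches nothing.
It fails at once if the stone is cracked: the jaw presses the red tile with more than 48 N (contact force between jaw and red_tile above 48 N).
It fails at once if the grey tile is moved by more than 2 cm (distance of grey_tile from where it was at the start of the episode above 0.02 m).
It fails at once if the felt bob is moved by more than 2 cm (distance of felt_wheel from where it was at the start of the episode above 0.02 m).
It fails at once if the wooden block is moved by more than 2 cm (distance of wood_block from where it was at the start of the episode above 0.02 m).
It also fails if it takes over 69 s, if anything falls off the work surface, if the arm or the gripper's body presses on something with over 40 N, if the wrist force passes 120 N, or if a joint passes its speed limit or range.

ROBOT

A 6-joint arm with a two-finger parallel gripper is mounted at the origin on a cart in front of the work surface, level with it; the furniture and walls round the work are solid. World frame = base frame: x ahead of the robot, y to its left, z up, the work surface at z = 0. Lengths are in m, angles in rad, forces in N, time in s.
With the tool pointing down it reaches from about 0.35 to 0.925 m from the base axis. Payload 6.4 kg.
Tool frame: the origin (TCP) lies midway between the tips of the shut fingers; the grasp point (between the pads) lies tcp_to_grasp behind it (tcp_to_grasp is the distance from the TCP to the grasp point, in m); z points along the fingers, y is the direction in which the jaws open and shut (so a half turn about z gives the same grasp; the last joint's range is limited). The gripper opens to 94 mm and grips with 3 to 60 N. Pads are 16 mm wide; open, the fingers measure 119 mm over their backs; the gripper's body (75 mm by 177 mm) begins 78 mm behind the grasp point.
Start: joints at [-1.467, 0.245, 1.558, -0, 1.339, -0.174], TCP at [0.178, -0.625, 0.205] pointing down, gripper open.
Joint ranges: [-3.13, 3.13], [-1.02, 2.26], [0.13, 2.54], [-0.95, 4.09], [0.21, 2.88], [-2.74, 2.74]. Speed limits (rad/s): [2.57, 2.57, 3.14, 3.14, 3.14, 3.14].

INTERFACE

Orientations are given as [roll, pitch, yaw] about the fixed x, y, z axes, in that order (R = Rz(yaw) Ry(pitch) Rx(roll)).
In Python, from cell import get_obs, grab_frame, camera_info, job_done, tcp_to_grasp gives the robot as it stands. The module is installed in compiled form; this text tells all that it offers.
- The arm moves only by the shell command python3 -m handwheel 'ROWS'. ROWS is JSON, a list of rows, each a list of 7 numbers: the shift along the tool's x, y, z in mm, then the turn, a rotation vector about the tool's x, y, z in rad, then the opening, from -1 (shut) to 1 (fully open). In form: [[x, y, z, ax, ay, az, jaw], ...]. A call has 1 to 20 rows; each row is the pose to reach, as a shift and turn from the pose commanded when the call began, along the tool's axes at that moment; what a row does not reach only later rows make up. A row lasts 1/8 s, in which the tool goes at most 62.5 mm and 10.7 degrees, less where a joint would pass 70% of its speed; a pose out of reach is approached as far as the arm can. A call with a gripper value outside its range is refused whole. The fingers move at their own pace and stop on an object; the grip force is fixed at half the most. Time passes only in rows, so rows that repeat a pose let the fingers close. It gives the time, the measured TCP pose, the force and the opening at its end, in the units of the state.
- get_obs(): the state, without advancing time (a new reading comes with each control period).
- grab_frame(name): name is "scene" or "side" or "wrist"; returns the picture (400x640x3 uint8, red, green, blue); there is no depth.
- camera_info(name): a dict with "mtx" (3x3 intrinsics, pixels), "k1" (the pictures are not rectified: a ray, as slopes to the right and down, at radius r is drawn at 1 + k1 r^2 times it, then the intrinsics apply), "position" and "orientation" of the camera in the world. Camera axes: x right, y down, z forward; pixel columns grow to the right and rows downward; lengths in m; the calibration is good to about 2 mm. A picture is of the moment at which its call begins: read the wrist's pose just before it. camera_info takes no time and is no camera call; for the wrist camera it gives the pose at the moment of the call.
- job_done(): hands the job in, once; it reports no verdict.
The state is a dict: "t": time; "joints": joint angles; "qvel": joint speeds; "joint_efforts": joint torques, N m; "ee_pos": TCP position; "orientation": TCP orientation; "force": force on the tool from outside, world axes, zero at the start; "torque": the same for the moment, N m; "grip_width": finger opening in m.
Only numpy, scipy, OpenCV 4.12 (cv2) and the standard library are available. Lean on these libraries where they do the work, as an engineer would, in place of code of your own. Each camera call takes 0.05 s, during which the arm holds its last target.

## Working session

There is one attempt and no reset: what is moved stays moved. The work goes in short steps, Python scripts to look and compute and a shell command to move; the robot and the scene stay as the last step left them, time stands still between calls to the robot, and variables do not carry over. Pictures are saved under pics/ and viewed, and the job is handed in when it is done.

```bash
ls; mkdir -p pics
cat > h.py <<'E'
import numpy as np, cv2
from cell import get_obs, grab_frame, camera_info, job_done, tcp_to_grasp
from scipy.spatial.transform import Rotation as R
def save(name, fn):
    im=grab_frame(name); cv2.imwrite('pics/'+fn, im[:,:,::-1]); return im
E
python3 - <<'E'
from h import *
for n in ['scene','side','wrist']:
    print(n, camera_info(n)); save(n, n+'0.png')
print(get_obs(), tcp_to_grasp)
E
```

```text
pics
scene {'mtx': array([[490.0094961 ,   0.        , 314.79728366],
       [  0.        , 490.0094961 , 197.53220637],
       [  0.        ,   0.        ,   1.        ]]), 'k1': -0.09617829644362381, 'position': array([ 0.26996311, -0.68112335,  0.90586072]), 'orientation': array([-2.44869728e+00, -9.79521679e-04, -4.88239788e-01])}
side {'mtx': array([[407.69625496,   0.        , 321.84253849],
       [  0.        , 407.69625496, 197.84653764],
       [  0.        ,   0.        ,   1.        ]]), 'k1': 0.021413516560247127, 'position': array([0.12897321, 0.54207323, 0.49214545]), 'orientation': array([-2.04482436, -0.01913119, -2.504756  ])}
wrist {'mtx': array([[288.54366447,   0.        , 321.43518678],
       [  0.        , 288.54366447, 201.16180937],
       [  0.        ,   0.        ,   1.        ]]), 'k1': -0.00048598947889474654, 'position': array([ 0.25941591, -0.60239516,  0.38355434]), 'orientation': array([ 2.85149914e+00,  1.80053157e-03, -1.29325829e+00])}
{'t': 0.15, 'joints': array([-1.46711016e+00,  2.45622654e-01,  1.55871486e+00, -4.44399515e-06,
        1.33870802e+00, -1.74065974e-01]), 'qvel': array([ 0.00073104,  0.00074017, -0.00515426,  0.00104575, -0.00107365,
       -0.00017287]), 'joint_efforts': array([ 1.02646249e-03, -4.16264641e+01, -3.14981568e+01,  6.85458141e-02,
        3.16063478e-02, -8.78385595e-05]), 'ee_pos': array([ 0.1782044 , -0.6246207 ,  0.20462861]), 'orientation': array([-3.14016098e+00, -2.47364198e-04,  2.77752989e-01]), 'force': array([ 0.43501323,  0.537469  , -0.23134821]), 'torque': array([-0.0188991 ,  0.03791378,  0.01374057]), 'grip_width': 0.09438450717265076} 0.0188
```

View pics/scene0.png

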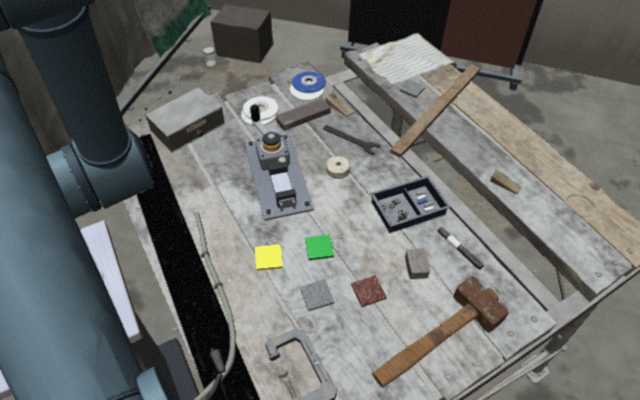

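View pics/side0.png

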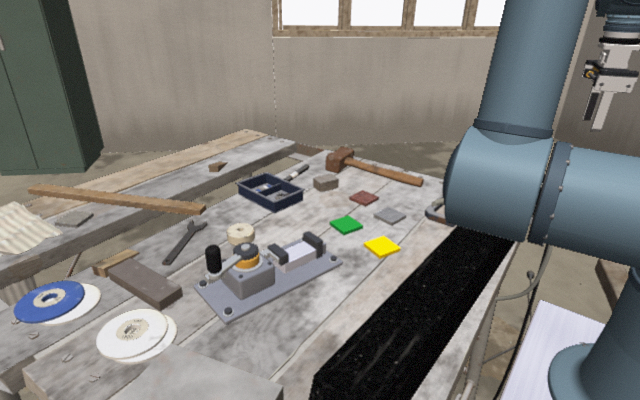

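View pics/wrist0.png

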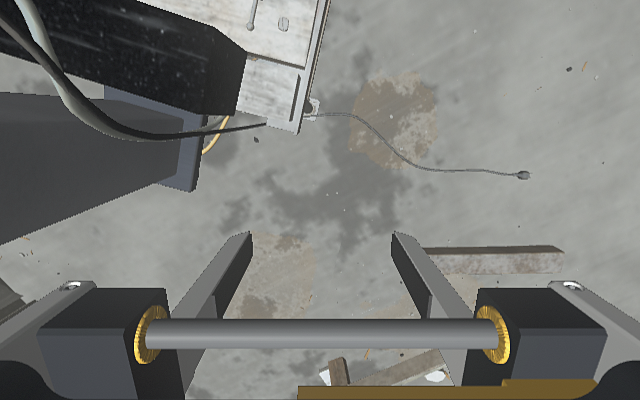

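Scene view: red speckled tile at (368,290), grey (317,294), and the green (319,247) and yellow (268,257) decoys. The vice is at about (280,180) with its knob at (255,114). In the side view the red tile is at (363,198), the knob at (212,260) and the bed at (293,255). I'll enlarge these to confirm and pick pixels.

Run:
```python
from h import *
a=cv2.imread('pics/scene0.png'); b=cv2.imread('pics/side0.png')
cv2.imwrite('pics/c_scene_vice.png', cv2.resize(a[95:225,225:355],None,fx=4.6,fy=4.6,interpolation=cv2.INTER_CUBIC))
cv2.imwrite('pics/c_side_vice.png', cv2.resize(b[205:325,190:350],None,fx=5,fy=5,interpolation=cv2.INTER_CUBIC))
c1=cv2.resize(a[230:320,245:435],None,fx=4,fy=4,interpolation=cv2.INTER_CUBIC)
cv2.imwrite('pics/c_tiles.png', c1)
```

```text
(no output)
```

View pics/c_scene_vice.png

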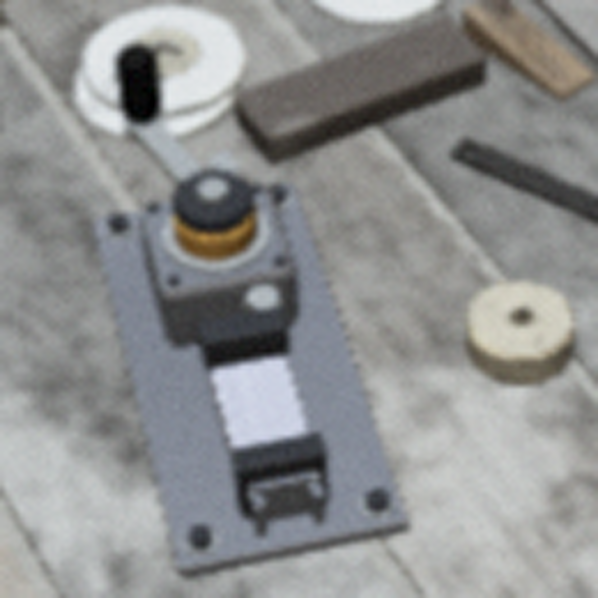

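View pics/c_side_vice.png

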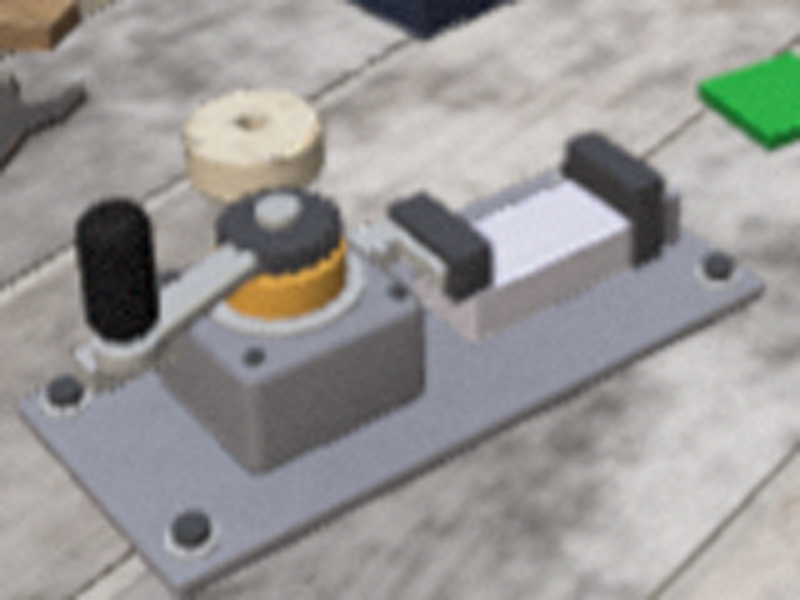

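View pics/c_tiles.png

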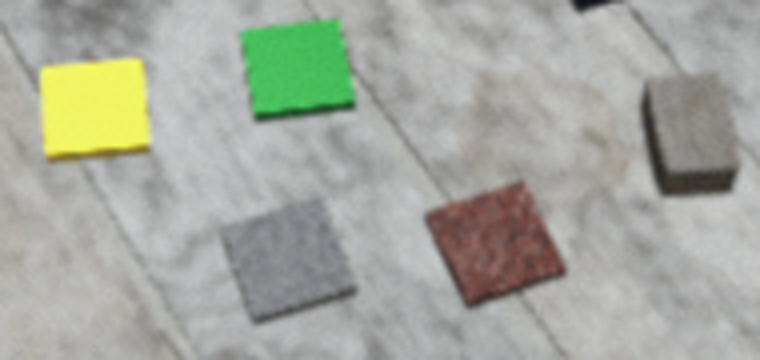

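```bash
cat >> h.py <<'E'
def ci(n):
    c=camera_info(n); return dict(K=c['mtx'],k1=c['k1'],p=np.array(c['position']),R=R.from_euler('xyz',c['orientation']).as_matrix())
def proj(c,P):
    q=(np.atleast_2d(P)-c['p'])@c['R']; s=q[:,:2]/q[:,2:]; r2=(s**2).sum(1,keepdims=True)
    s=s*(1+c['k1']*r2); return s@c['K'][:2,:2].T+c['K'][:2,2]
def ray(c,uv):
    s0=(np.array(uv,float)-c['K'][:2,2])/np.diag(c['K'])[:2]; s=s0.copy()
    for _ in range(20): s=s0/(1+c['k1']*(s@s))
    d=c['R']@np.array([s[0],s[1],1]); return c['p'],d/np.linalg.norm(d)
def onz(c,uv,z):
    p,d=ray(c,uv); return p+d*(z-p[2])/d[2]
def tri(obs):
    A=np.zeros((3,3));b=np.zeros(3)
    for c,uv in obs:
        p,d=ray(c,uv);M=np.eye(3)-np.outer(d,d);A+=M;b+=M@p
    X=np.linalg.solve(A,b); return X,[np.round(proj(c,X)[0]-uv,1) for c,uv in obs]
def uncrop(uv,f,off): return (np.array(uv,float)+.5)/f-.5+np.array(off)
E
cat > fit.py <<'E'
from h import *
from scipy.optimize import least_squares
S=ci('scene');D=ci('side')
sc=lambda u:uncrop(u,4.6,(225,95)); sd=lambda u:uncrop(u,5,(190,205))
obs=[(S,sc((98,214)),(-60,190,10)),(S,sc((180,562)),(-60,-72,10)),(S,sc((408,520)),(60,-72,10)),
(S,sc((235,455)),(-23,-34,50)),(S,sc((325,437)),(23,-34,50)),
(D,sd((22,402)),(60,190,10)),(D,sd((182,582)),(-60,190,10)),(D,sd((765,285)),(-60,-72,10)),
(D,sd((635,200)),(-23,-34,50)),(D,sd((565,145)),(23,-34,50))]
def f(v):
    x,y,a=v; M=R.from_euler('z',a).as_matrix()
    return np.concatenate([proj(c,M@(np.array(P)/1e3)+[x,y,0])[0]-uv for c,uv,P in obs])
r=least_squares(f,[.6,.0,0],loss='soft_l1')
if __name__=='__main__':
    print(r.x); print(np.round(f(r.x).reshape(-1,2),1))
    M=R.from_euler('z',r.x[2]).as_matrix()
    X,e=tri([(S,sc((139,85))),(D,sd((117,270)))]); print('knob',X,e, M.T@(X-[r.x[0],r.x[1],0]))
    X,e=tri([(S,sc((213,188))),(D,sd((278,208)))]); print('axis',X,e, M.T@(X-[r.x[0],r.x[1],0]))
    a=cv2.imread('pics/scene0.png').astype(int);b=cv2.imread('pics/side0.png').astype(int)
    for n,roi in [('red',None)]:
        cs=[]
        for im,(u0,v0,u1,v1),c in [(a,(345,265,395,315),S),(b,(340,185,385,212),D)]:
            s=im[v0:v1,u0:u1]; m=((s[:,:,2]-s[:,:,0])>25).astype(np.uint8)
            m=cv2.morphologyEx(m,cv2.MORPH_CLOSE,np.ones((3,3)))
            k,l,st,ce=cv2.connectedComponentsWithStats(m); j=1+st[1:,4].argmax(); print(st[j],ce[j])
            ys,xs=np.where(l==j); q=cv2.minAreaRect(np.c_[xs,ys].astype(np.float32)); 
            cs.append((c,ce[j]+(u0,v0)))
        print(tri(cs), onz(S,cs[0][1],.009))
E
python3 fit.py
```

```text
[ 0.55959431  0.03076687 -0.22229216]
[[-2.2  1.3]
 [-0.4  2.3]
 [ 0.5  0.7]
 [-1.2 -1.1]
 [-1.2 -1.2]
 [-1.4 -0.9]
 [-0.6  0. ]
 [ 0.4 -1.5]
 [ 0.2 -2.6]
 [-0.3 -1.3]]
knob [0.57737559 0.21315561 0.10848854] [array([-0.,  0.]), array([-0., -0.])] [-0.02286675  0.18182117  0.10848854]
axis [0.58523897 0.13857719 0.08980043] [array([-0.2,  0.3]), array([-0.4, -0.3])] [0.00124516 0.11081138 0.08980043]
[  7  11  34  30 637] [23.4599686  25.11616954]
[  9   5  29  16 273] [23.12820513 12.58241758]
(array([ 0.60176152, -0.29433378,  0.00621005]), [array([-0.2,  0.2]), array([-0.2, -0.1])]) [ 0.60135603 -0.29527429  0.009     ]
```

Run:
```python
from h import *
S=ci('scene')
for n,cs in dict(red=[(427,213),(522,183),(565,270),(471,303)],grey=[(222,235),(320,202),(356,290),(259,318)],felt=[(0,0)]).items():
    if n=='felt': continue
    P=np.array([onz(S,uncrop(u,4,(245,230)),.01) for u in cs]); 
    e=np.roll(P,-1,0)-P
    print(n,P.mean(0),np.linalg.norm(e,axis=1),np.degrees(np.arctan2(e[:,1],e[:,0])))
print(onz(S,(417,258),.03), onz(S,(338,163),.025))
```

```text
red [ 0.60152646 -0.29570275  0.01      ] [0.0539766  0.05453253 0.05256995 0.05564367] [ -8.63557612 -98.49646837 172.55216859  82.96100274]
grey [ 0.50214113 -0.25518363  0.01      ] [0.05447653 0.05409268 0.0514683  0.0510478 ] [ -6.91878141 -98.96740602 169.71336382  84.38716438]
[ 0.72502535 -0.2878114   0.03      ] [0.71696195 0.03578623 0.025     ]
```

```bash
cat >> h.py <<'E'
def go(x,y,z,yaw):
    o=get_obs(); M=R.from_euler('xyz',o['orientation']); T=R.from_euler('xyz',[np.pi,0,yaw])
    d=M.inv().apply(np.array([x,y,z])-o['ee_pos'])*1e3; r=(M.inv()*T).as_rotvec()
    print('rows', np.round(d,1), np.round(r,4), 'from',np.round(o['ee_pos'],4),np.round(o['orientation'],4),'w',round(o['grip_width'],4),'F',np.round(o['force'],2),'t',round(o['t'],2))
E
python3 -c "
from h import *
go(.575,-.296,.205,1.434)"
```

```text
rows [ 471.7 -207.2    0. ] [-1.1000e-03 -1.0000e-03 -1.1562e+00] from [ 0.1782 -0.6246  0.2046] [-3.1402e+00 -2.0000e-04  2.7780e-01] w 0.0944 F [ 0.44  0.54 -0.23] t 0.15
```

```bash
python3 -m handwheel '[[497,-200,0,0,0,-1.156,1],[497,-200,0,0,0,-1.156,1],[497,-200,0,0,0,-1.156,1],[497,-200,0,0,0,-1.156,1],[497,-200,0,0,0,-1.156,1],[497,-200,0,0,0,-1.156,1],[497,-200,0,0,0,-1.156,0.7],[497,-200,0,0,0,-1.156,0.7],[497,-200,0,0,0,-1.156,0.7],[497,-200,0,0,0,-1.156,0.7],[497,-200,0,0,0,-1.156,0.7],[497,-200,0,0,0,-1.156,0.7]]'
python3 - <<'E'
from h import *
print(camera_info('wrist')['position'],camera_info('wrist')['orientation']); save('wrist','wrist1.png'); go(.6015,-.2955,.205,1.434)
E
```

```text
t: 1.65
ee_pos: [0.6004, -0.2975, 0.2054]
orientation: [-3.141, -0.0, 1.432]
force: [-0.2, 0.5, -0.2]
grip_width: 0.0797
[ 0.61270766 -0.21516777  0.38443725] [ 2.85151276e+00  7.49006641e-04 -1.39067667e-01]
rows [2.2 0.8 0.5] [-0.0002  0.0001 -0.0021] from [ 0.6004 -0.2976  0.2055] [-3.1414e+00  1.0000e-04  1.4319e+00] w 0.0798 F [ 0.24 -0.04  0.69] t 1.7
```

View pics/wrist1.png

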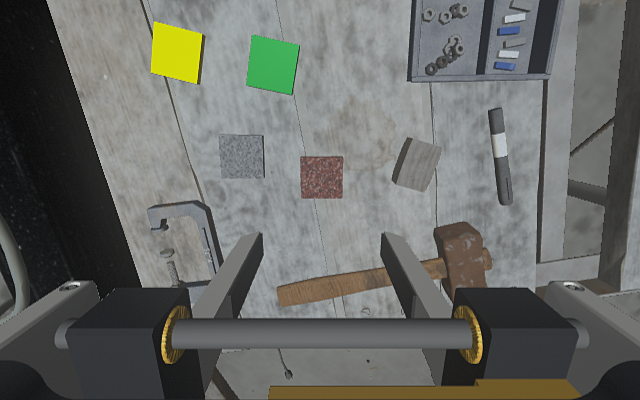

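Wrist view: the red speckled tile is at (322,177), nearly square to the hand. Grey is at (242,156) with clear room between them, and the hammer is well below in the image. The red speckled one fits the description. Green (273,65) and yellow (177,52) are plain decoys.

```bash
cat >> h.py <<'E'
def redrect(fn,roi,c,z):
    u0,v0,u1,v1=roi; s=cv2.imread('pics/'+fn).astype(int)[v0:v1,u0:u1]
    m=((s[:,:,2]-s[:,:,0])>22).astype(np.uint8); m=cv2.morphologyEx(m,cv2.MORPH_CLOSE,np.ones((5,5)))
    k,l,st,ce=cv2.connectedComponentsWithStats(m); j=1+st[1:,4].argmax()
    ys,xs=np.where(l==j)
    P=np.array([onz(c,(x+u0,y+v0),z)[:2] for x,y in zip(xs,ys)])
    (cx,cy),(w,h),a=cv2.minAreaRect((P*1e3).astype(np.float32))
    print('px',ce[j]+(u0,v0),'centre',P.mean(0),'rect',cx,cy,w,h,a); return ce[j]+(u0,v0),P.mean(0)
E
python3 - <<'E'
from h import *
W=ci('wrist'); S=ci('scene')
p,_=redrect('wrist1.png',(285,140,360,215),W,.01)
q,_=redrect('scene0.png',(345,265,395,315),S,.01)
print(tri([(W,p),(S,q)]))
E
```

```text
px [321.33314054 176.92249855] centre [ 0.60151377 -0.29291771] rect 601.2872314453125 -293.97003173828125 55.66463088989258 55.270164489746094 82.64795684814453
px [368.5        290.04281346] centre [ 0.60122945 -0.2954689 ] rect 601.3148803710938 -294.8074951171875 56.961395263671875 56.38734817504883 81.61156463623047
(array([ 0.60193341, -0.29378542,  0.00647038]), [array([0.4, 0.2]), array([-0.3, -0. ])])
```

```bash
python3 -m handwheel '[[2,0,60,0,0,0,0.7],[2,0,120,0,0,0,0.7],[2,0,165,0,0,0,0.7],[2,0,165,0,0,0,0.7],[2,0,165,0,0,0,0.7]]'
python3 -c "
from h import *
go(.6014,-.294,.004,1.435)"
```

```text
t: 2.33
ee_pos: [0.6027, -0.2959, 0.0429]
orientation: [3.139, 0.002, 1.433]
force: [1.1, 0.6, 1.1]
grip_width: 0.0801
rows [ 1.7 -1.6 38.9] [ 0.003   0.0016 -0.002 ] from [ 0.6027 -0.2959  0.0429] [3.1386e+00 1.6000e-03 1.4330e+00] w 0.0801 F [1.06 0.6  1.1 ] t 2.33
```

```bash
python3 -m handwheel '[[2,-1,20,0,0,0,0.7],[2,-1,36,0,0,0,0.7],[2,-1,36,0,0,0,0.7],[2,-1,36,0,0,0,0.7]]'
python3 - <<'E'
from h import *
go(.6014,-.294,.004,1.435); save('side','side1.png')
b=cv2.imread('pics/side1.png'); cv2.imwrite('pics/c_side1.png', cv2.resize(b[120:230,300:440],None,fx=5,fy=5,interpolation=cv2.INTER_CUBIC))
E
```

```text
t: 2.82
ee_pos: [0.601, -0.2924, 0.0045]
orientation: [3.141, 0.0, 1.434]
force: [0.7, -0.5, -0.3]
grip_width: 0.08
rows [-1.5  0.6  0.5] [ 0.0001  0.     -0.0012] from [ 0.601  -0.2924  0.0045] [3.1415 0.     1.4338] w 0.08 F [ 0.67 -0.46 -0.3 ] t 2.83
```

View pics/c_side1.png

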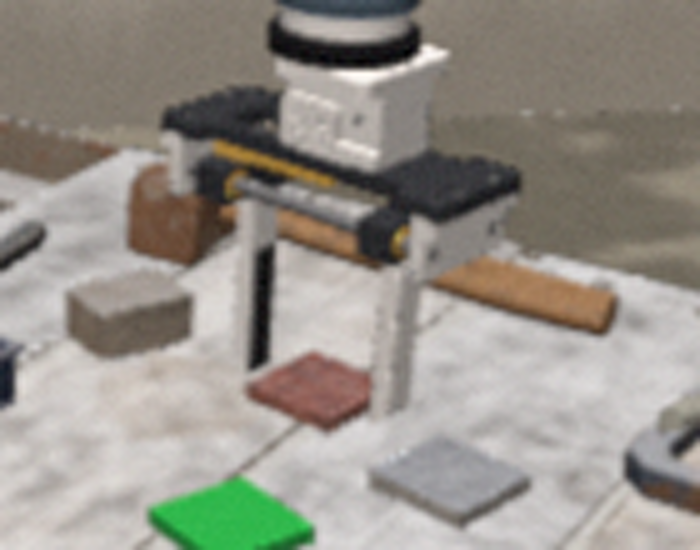

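The fingers straddle the red tile (crop centre about (315,390)) and touch nothing else. Closing now, then lifting.

```bash
python3 -m handwheel '[[-1,0,0,0,0,0,0.7],[-1,0,0,0,0,0,-1],[-1,0,0,0,0,0,-1],[-1,0,0,0,0,0,-1],[-1,0,0,0,0,0,-1],[-1,0,0,0,0,0,-1],[-1,0,0,0,0,0,-1]]'
python3 -c "
from h import *
go(.6014,-.294,.004,1.435)"
```

```text
t: 3.75
ee_pos: [0.6008, -0.2934, 0.0046]
orientation: [3.142, 0.0, 1.434]
force: [-0.7, -1.2, 0.7]
grip_width: 0.0556
rows [-0.5  0.6  0.6] [ 0.      0.     -0.0012] from [ 0.6008 -0.2934  0.0046] [3.1416 0.     1.4338] w 0.0556 F [-0.66 -1.2   0.71] t 3.75
```

```bash
python3 -m handwheel '[[0,0,-20,0,0,0,-1],[0,0,-60,0,0,0,-1],[0,0,-110,0,0,0,-1],[0,0,-130,0,0,0,-1],[0,0,-130,0,0,0,-1]]'
python3 -c "
from h import *
go(.5596,-.05,.15,1.348)"
```

```text
t: 4.38
ee_pos: [0.6016, -0.2939, 0.1363]
orientation: [3.139, 0.002, 1.434]
force: [-0.3, -0.0, -1.4]
grip_width: 0.0556
rows [235.8 -74.8 -14.3] [0.0031 0.0014 0.0858] from [ 0.6016 -0.2939  0.1363] [3.1386e+00 1.6000e-03 1.4338e+00] w 0.0556 F [-0.29 -0.   -1.4 ] t 4.38
```

```bash
python3 -m handwheel '[[60,-19,-8,0,0,0.03,-1],[120,-38,-12,0,0,0.06,-1],[180,-57,-14,0,0,0.086,-1],[236,-75,-14,0,0,0.086,-1],[236,-75,-14,0,0,0.086,-1],[236,-75,-14,0,0,0.086,-1],[236,-75,-14,0,0,0.086,-1]]'
python3 - <<'E'
from h import *
c=camera_info('wrist');print(c['position'],c['orientation']); save('wrist','wrist2.png')
go(.5596,.0308,.06,1.348)
np.save('w2.npy',[c['position'],c['orientation']])
E
```

```text
t: 5.25
ee_pos: [0.5586, -0.0505, 0.1476]
orientation: [-3.14, 0.0, 1.346]
force: [0.4, 1.1, -1.6]
grip_width: 0.0557
[0.57815528 0.03053773 0.32665288] [ 2.85143385e+00  1.67589036e-03 -2.24977939e-01]
rows [ 79.5 -17.2  87.9] [-0.0009  0.     -0.0021] from [ 0.5587 -0.0506  0.1478] [-3.1407  0.      1.3459] w 0.056 F [ 0.09 -0.37 -0.89] t 5.3
```

View pics/wrist2.png

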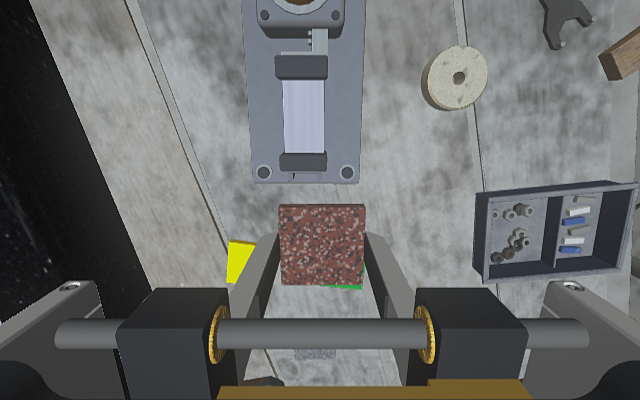

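Run:
```python
from h import *
a=cv2.imread('pics/wrist2.png'); cv2.imwrite('pics/c_w2.png', cv2.resize(a[40:190,230:380],None,fx=4,fy=4,interpolation=cv2.INTER_CUBIC))
```

```text
(no output)
```

View pics/c_w2.png

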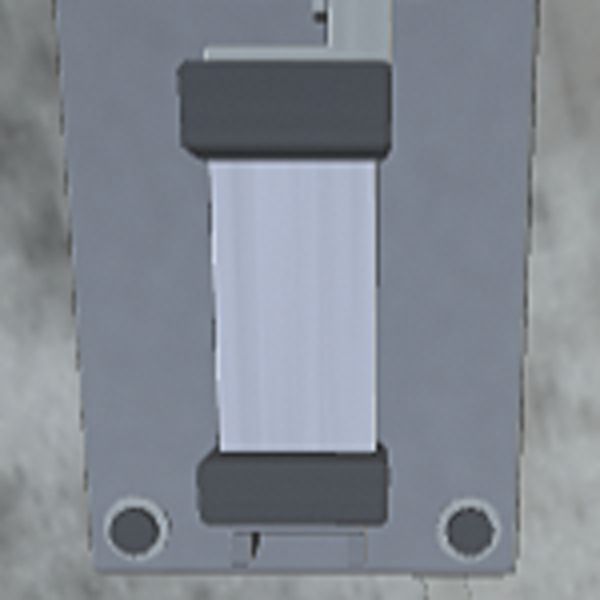

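```bash
cat > fit2.py <<'E'
import fit; from fit import *
p,o=np.load('w2.npy'); W=ci('wrist'); W['p']=p; W['R']=R.from_euler('xyz',o).as_matrix()
sw=lambda u:uncrop(u,4,(230,40))
wobs=[(W,sw((220,451)),(-20,-34,32)),(W,sw((376,451)),(20,-34,32)),(W,sw((210,161)),(-20,34,32)),(W,sw((377,161)),(20,34,32)),
(W,sw((97,570)),(-60,-72,10)),(W,sw((517,570)),(60,-72,10))]
for nm,ob in [('w',wobs),('all',wobs+obs)]:
    fit.obs=ob
    r=least_squares(f,[.6,.0,0],loss='soft_l1'); print(nm,r.x); print(np.round(f(r.x).reshape(-1,2),1).tolist())
if __name__=='__main__':
  redrect('wrist2.png',(270,195,375,292),W,.1532)
  go(*r.x[:2],.06,np.pi/2+r.x[2])
E
python3 fit2.py
```

```text
w [ 0.56024911  0.03269604 -0.22314491]
[[-0.0, -0.4], [0.4, -0.5], [-0.3, -0.2], [0.2, -0.3], [-1.1, 1.5], [0.6, 1.4]]
all [ 0.5600898   0.03242544 -0.2231023 ]
[[-0.1, -0.1], [0.3, -0.2], [-0.4, 0.1], [0.1, 0.0], [-1.2, 1.8], [0.5, 1.6], [-2.2, 0.8], [-0.5, 1.7], [0.4, 0.2], [-1.3, -1.7], [-1.3, -1.7], [-2.4, -0.6], [-1.7, 0.4], [-0.3, -1.1], [-0.5, -2.3], [-1.0, -1.0]]
px [321.65490546 243.87643293] centre [ 0.55983213 -0.04884337] rect 559.5130004882812 -49.712982177734375 57.492435455322266 55.455196380615234 77.20958709716797
rows [ 81.2 -17.1  87.9] [-0.0009  0.     -0.0018] from [ 0.5587 -0.0506  0.1478] [-3.1407  0.      1.3459] w 0.056 F [ 0.09 -0.37 -0.89] t 5.3
```

```bash
python3 -m handwheel '[[40,-9,0,0,0,0,-1],[81,-17,0,0,0,0,-1],[81,-17,40,0,0,0,-1],[81,-17,72,0,0,0,-1],[81,-17,72,0,0,0,-1],[81,-17,72,0,0,0,-1],[81,-17,72,0,0,0,-1]]'
python3 - <<'E'
from h import *
c=camera_info('wrist');save('wrist','wrist3.png');save('side','side3.png')
go(.5600,.0325,.0366,1.3477)
a=cv2.imread('pics/wrist3.png'); b=cv2.imread('pics/side3.png')
cv2.imwrite('pics/c_3.png', np.hstack([cv2.resize(a[60:300,220:420],(400,480)),cv2.resize(b[150:300,200:325],(400,480))]))
E
```

```text
t: 6.18
ee_pos: [0.5615, 0.0329, 0.0783]
orientation: [3.138, -0.0, 1.347]
force: [0.4, 0.5, -2.1]
grip_width: 0.0555
rows [-0.8 -1.  41.3] [ 0.0025 -0.0002 -0.0002] from [0.5611 0.0331 0.0779] [ 3.1391e+00 -2.0000e-04  1.3475e+00] w 0.0553 F [ 0.05 -0.15 -0.93] t 6.28
```

View pics/c_3.png

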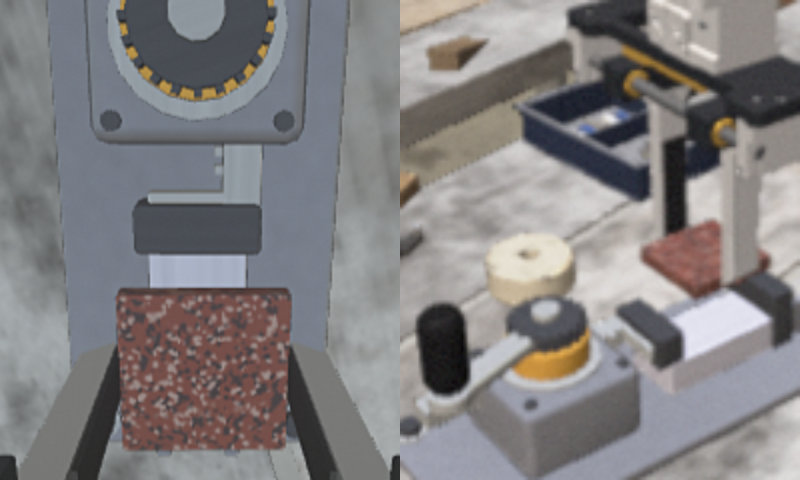

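The tile hangs level above the bed and is centred in x. Lowering it between the jaws now.

```bash
python3 -m handwheel '[[-1,-1,15,0,0,0,-1],[-1,-1,28,0,0,0,-1],[-1,-1,37,0,0,0,-1],[-1,-1,38,0,0,0,-1],[-1,-1,38,0,0,0,-1],[-1,-1,38,0,0,0,-1]]'
python3 - <<'E'
from h import *
c=camera_info('wrist');save('wrist','wrist4.png');save('side','side4.png')
go(.5600,.0325,.0366,1.3477)
a=cv2.imread('pics/wrist4.png'); b=cv2.imread('pics/side4.png')
cv2.imwrite('pics/c_4.png', np.hstack([cv2.resize(a[60:300,220:420],(400,480)),cv2.resize(b[180:300,220:320],(400,480))]))
E
```

```text
t: 7.02
ee_pos: [0.5593, 0.0326, 0.0389]
orientation: [3.141, -0.0, 1.348]
force: [1.0, -0.9, -1.0]
grip_width: 0.0556
rows [0.  0.8 2.3] [ 0.0008 -0.0001  0.0001] from [0.5592 0.0326 0.0389] [ 3.1407e+00 -1.0000e-04  1.3478e+00] w 0.0554 F [ 0.17  0.12 -0.77] t 7.12
```

View pics/c_4.png

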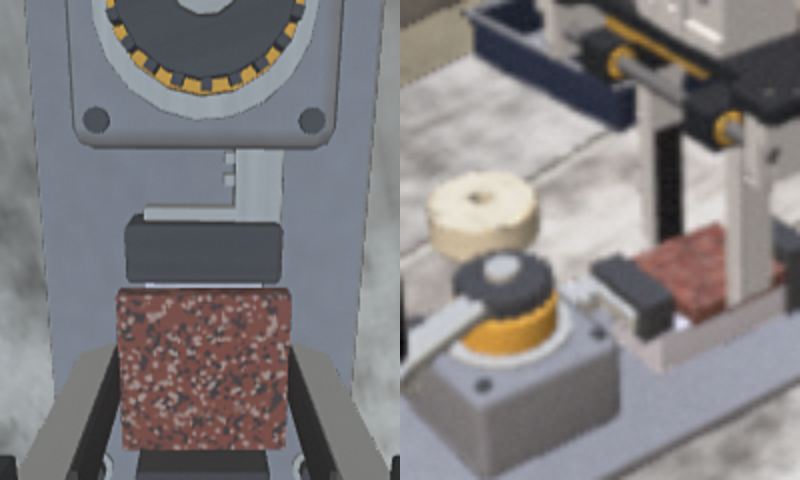

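```bash
python3 -m handwheel '[[0,1,1,0,0,0,-1],[0,1,2,0,0,0,-1],[0,1,2.5,0,0,0,-1],[0,1,2.5,0,0,0,-1]]'; python3 -c "
from h import *
go(.5600,.0325,.0366,1.3477)"
```

```text
t: 7.62
ee_pos: [0.56, 0.0324, 0.0365]
orientation: [3.141, 0.0, 1.348]
force: [-2.1, 0.4, 4.7]
grip_width: 0.0553
rows [ 0.1 -0.  -0.1] [0.0001 0.0001 0.0002] from [0.56   0.0324 0.0365] [3.1415e+00 1.0000e-04 1.3479e+00] w 0.0553 F [-2.12  0.38  4.71] t 7.62
```

Contact with the bed (Fz rose to 4.7 N at the expected height). Releasing.

```bash
python3 -m handwheel '[[0,1,0,0,0,0,0.6],[0,1,0,0,0,0,0.6],[0,1,0,0,0,0,0.6],[0,1,0,0,0,0,0.6],[0,1,-15,0,0,0,0.6],[0,1,-60,0,0,0,0.6],[0,1,-120,0,0,0,0.6],[0,1,-135,0,0,0,0.6],[0,1,-135,0,0,0,0.6]]'
python3 - <<'E'
from h import *
c=camera_info('wrist'); np.save('w5.npy',[c['position'],c['orientation']]);save('wrist','wrist5.png');save('side','side5.png')
W=ci('wrist'); redrect('wrist5.png',(260,120,390,330),W,.042)
go(.5600,.0325,.17,1.3477)
a=cv2.imread('pics/wrist5.png'); b=cv2.imread('pics/side5.png')
cv2.imwrite('pics/c_5.png', np.hstack([a[:,140:540],cv2.resize(b[180:300,220:320],(400,400))]))
E
```

```text
t: 8.75
ee_pos: [0.5615, 0.0322, 0.1725]
orientation: [3.139, -0.0, 1.348]
force: [-1.0, -0.5, -0.3]
grip_width: 0.075
px [319.77929043 192.59158416] centre [0.55848847 0.03416196] rect 558.3025512695312 33.26559066772461 54.62681198120117 54.86286544799805 77.24108123779297
rows [ 0.2  0.3 -0.7] [-0.0029  0.0003  0.0001] from [0.5597 0.0324 0.1693] [-3.1387e+00  3.0000e-04  1.3478e+00] w 0.0754 F [ 0.37  0.38 -0.27] t 8.85
```

View pics/c_5.png

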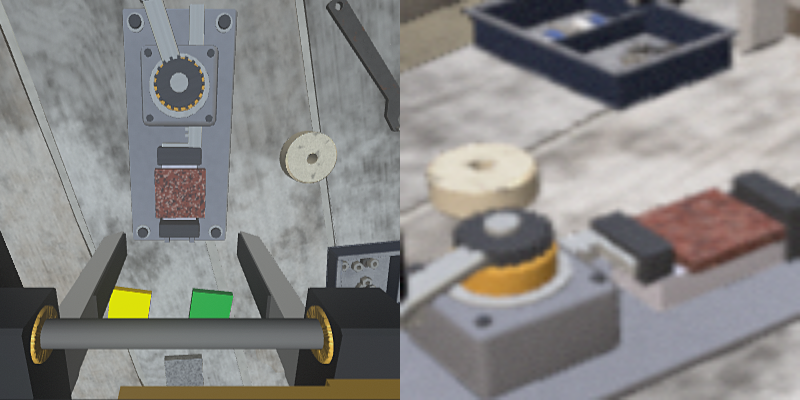

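```bash
python3 - <<'E'
from h import *
from fit import sc,sd
p,o=np.load('w5.npy'); W=ci('wrist'); W['p']=p; W['R']=R.from_euler('xyz',o).as_matrix()
S=ci('scene');D=ci('side')
print(onz(W,(319,82),.09), tri([(W,(319,82)),(S,sc((213,188))),(D,sd((278,208)))]))
K,_=tri([(S,sc((139,85))),(D,sd((117,270)))]); print(K)
for A in ([.5844,.1397],[.585,.139]): 
  d=K[:2]-A; print(np.hypot(*d), np.degrees(np.arctan2(d[1],d[0])), A+.075*d/np.hypot(*d))
E
python3 - <<'E'
import cv2,numpy as np
a=cv2.imread('pics/wrist5.png');cv2.imwrite('pics/c_5b.png',cv2.resize(a[20:150,250:400],None,fx=5,fy=4.5,interpolation=cv2.INTER_CUBIC))
E
```

```text
[0.58474965 0.13972048 0.09      ] (array([0.5849956 , 0.13910553, 0.08988258]), [array([0.4, 0.7]), array([-0.4,  0.2]), array([-0.6, -0.2])])
[0.57737559 0.21315561 0.10848854]
0.07379070955781884 95.46247120746489 [0.57726047 0.21435941]
0.07454653557275423 95.87031938039591 [0.57732921 0.21360669]
```

View pics/c_5b.png

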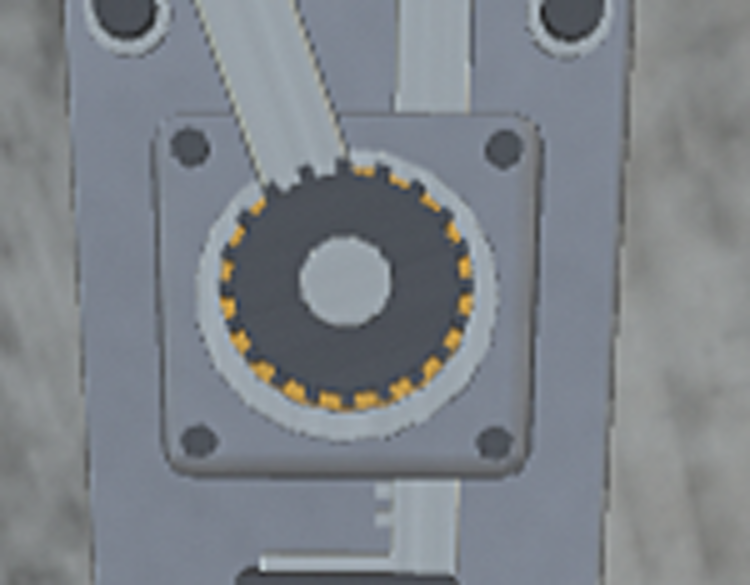

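The tile lies flat on the bed, centred within about 1–2 mm. Now to hover over the knob and measure it from the wrist.

```bash
python3 -c "
from h import *
go(.5773,.214,.175,1.3477)"
```

```text
rows [181.  -23.   -5.7] [-0.0029  0.0003  0.0001] from [0.5597 0.0324 0.1693] [-3.1387e+00  3.0000e-04  1.3478e+00] w 0.0754 F [ 0.37  0.38 -0.27] t 8.85
```

```bash
python3 -m handwheel '[[50,-6,-6,0,0,0,-0.1],[100,-12,-6,0,0,0,-0.1],[150,-19,-6,0,0,0,-0.1],[181,-23,-6,0,0,0,-0.1],[181,-23,-6,0,0,0,-0.1],[181,-23,-6,0,0,0,-0.1],[181,-23,-6,0,0,0,-0.1]]'
python3 - <<'E'
from h import *
c=camera_info('wrist'); np.save('w6.npy',[c['position'],c['orientation']]);save('wrist','wrist6.png')
go(.5773,.214,.175,1.3477)
E
```

```text
t: 9.72
ee_pos: [0.5782, 0.2127, 0.1763]
orientation: [-3.14, 0.001, 1.346]
force: [0.3, -0.3, -0.6]
grip_width: 0.0425
rows [ 1.1 -1.3  1.5] [-0.0007  0.0004 -0.0015] from [0.5783 0.2127 0.1765] [-3.1409e+00  4.0000e-04  1.3462e+00] w 0.0424 F [-0.99 -0.23  1.36] t 9.78
```

View pics/wrist6.png

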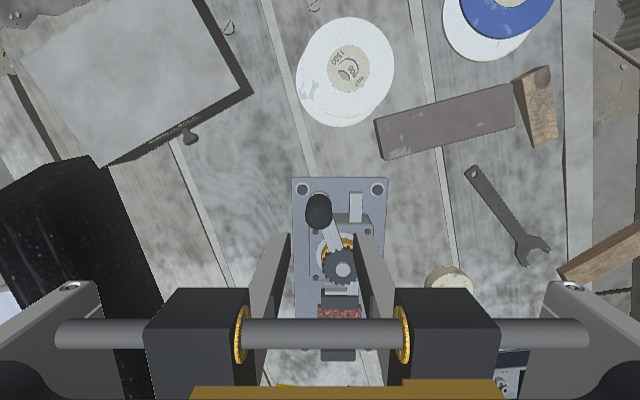

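Run:
```python
from h import *
a=cv2.imread('pics/wrist6.png');cv2.imwrite('pics/c_6.png',cv2.resize(a[180:300,260:400],None,fx=5,fy=5,interpolation=cv2.INTER_CUBIC))
```

```text
(no output)
```

View pics/c_6.png

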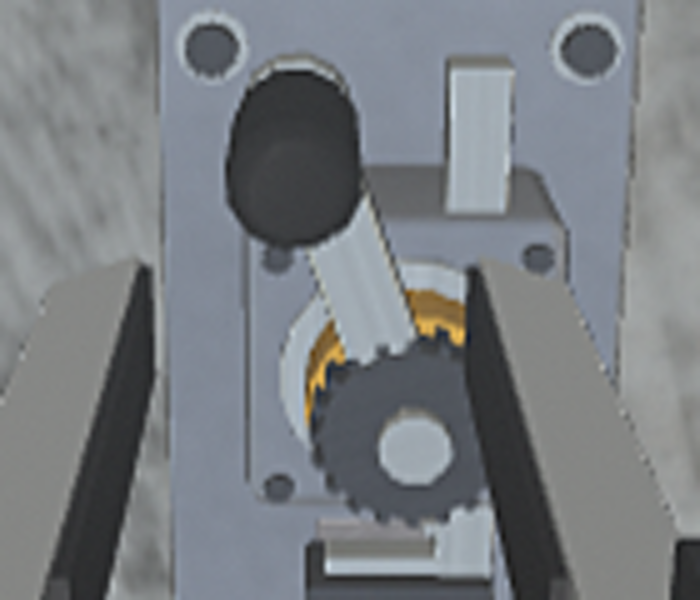

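Run:
```python
from h import *
from fit import sc,sd
p,o=np.load('w6.npy'); W=ci('wrist'); W['p']=p; W['R']=R.from_euler('xyz',o).as_matrix()
S=ci('scene');D=ci('side')
print('knob top',onz(W,(318.2,215.6),.129), 'hub',onz(W,(342.7,269.6),.09))
s=288.5*.012/ (p[2]-.129); print('expected radius px',s)
K,_=tri([(S,sc((139,85))),(D,sd((117,270)))]); A=onz(W,(342.7,269.6),.09)
k=onz(W,(318.2,215.6),.129)[:2]
d=k-A[:2]; print(np.hypot(*d),np.degrees(np.arctan2(d[1],d[0])))
```

```text
knob top [0.57687303 0.21628346 0.129     ] hub [0.58459577 0.13972973 0.09      ]
expected radius px 15.302213169452562
0.0769422779071299 95.76051009049088
```

```bash
python3 -c "
from h import *
go(.577,.2145,.096,1.3477)"
```

```text
rows [ 1.5 -1.6 80.5] [-0.0007  0.0004 -0.0015] from [0.5783 0.2127 0.1765] [-3.1409e+00  4.0000e-04  1.3462e+00] w 0.0424 F [-0.99 -0.23  1.36] t 9.78
```

```bash
python3 -m handwheel '[[1.5,-1.5,30,0,0,0,-0.1],[1.5,-1.5,60,0,0,0,-0.1],[1.5,-1.5,80,0,0,0,-0.1],[1.5,-1.5,80,0,0,0,-0.1],[1.5,-1.5,80,0,0,0,-0.1]]'
python3 - <<'E'
from h import *
save('side','side7.png');save('scene','scene7.png')
go(.577,.2145,.096,1.3477)
a=cv2.imread('pics/scene7.png'); b=cv2.imread('pics/side7.png')
cv2.imwrite('pics/c_7.png', np.hstack([cv2.resize(a[60:180,210:310],(400,480)),cv2.resize(b[190:310,170:270],(400,480))]))
E
```

```text
t: 10.4
ee_pos: [0.5782, 0.2156, 0.0982]
orientation: [3.14, -0.001, 1.348]
force: [0.3, -0.2, 0.6]
grip_width: 0.0422
rows [-1.5 -1.1  2.6] [ 0.0025 -0.0011 -0.    ] from [0.5784 0.2158 0.0986] [ 3.1391e+00 -1.1000e-03  1.3477e+00] w 0.0425 F [-0.21  0.49  0.22] t 10.5
```

View pics/c_7.png

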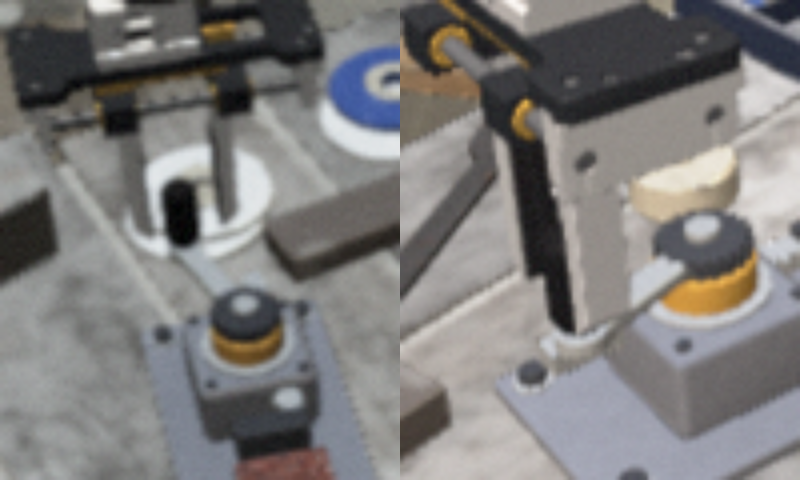

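The knob stands between the fingers, slightly nearer the left one. Closing on it.

```bash
python3 -m handwheel '[[-1,-1,1,0,0,0,-0.1],[-1,-1,1,0,0,0,-1],[-1,-1,1,0,0,0,-1],[-1,-1,1,0,0,0,-1],[-1,-1,1,0,0,0,-1]]'
cat >> h.py <<'E'
A=np.array([.5846,.1397]); YAW=1.3477
def meas(n=4):
    F=[];o=None
    for _ in range(n):
        o=get_obs(); F.append(o['force']); grab_frame('wrist')
    o=get_obs(); F.append(o['force']); F=np.mean(F,0)
    d=o['ee_pos'][:2]-A; th=np.arctan2(d[1],d[0]); t=np.array([np.sin(th),-np.cos(th)]); r=np.array([np.cos(th),np.sin(th)])
    print('t %.2f pos %s th %.3f rad R %.4f | resist %.2f radial(out) %.2f F %s w %.4f'%(o['t'],np.round(o['ee_pos'],4),th,np.hypot(*d),-F[:2]@t,F[:2]@r,np.round(F,2),o['grip_width']))
    return th
E
python3 -c "
from h import *
meas(3)"
```

```text
t: 11.12
ee_pos: [0.5761, 0.215, 0.096]
orientation: [-3.142, -0.0, 1.348]
force: [-0.4, 0.2, 0.5]
grip_width: 0.0236
t 11.28 pos [0.5761 0.215  0.096 ] th 1.683 rad R 0.0758 | resist 0.10 radial(out) 0.50 F [-0.16  0.48  0.47] w 0.0237
```

```bash
cat >> h.py <<'E'
def arc(a,steps,r=75.,sh=(0,0)):
    X=np.array([np.cos(YAW),np.sin(YAW)]);Y=np.array([np.sin(YAW),-np.cos(YAW)])
    for k in np.cumsum(steps):
        b=a-k; d=r*np.array([np.cos(b)-np.cos(a),np.sin(b)-np.sin(a)])+np.array(sh)
        print('[%.1f,%.1f,0,0,0,0,-1]'%(d@X,d@Y),end=',')
    print(' ->',round(b,3))
E
python3 -c "
from h import *
arc(1.683,[.1]*7)"
```

```text
[2.1,7.2,0,0,0,0,-1],[3.5,14.6,0,0,0,0,-1],[4.1,22.0,0,0,0,0,-1],[4.0,29.5,0,0,0,0,-1],[3.2,37.0,0,0,0,0,-1],[1.6,44.3,0,0,0,0,-1],[-0.8,51.4,0,0,0,0,-1], -> 0.983
```

```bash
python3 -m handwheel '[[2.1,7.2,0,0,0,0,-1],[3.5,14.6,0,0,0,0,-1],[4.1,22,0,0,0,0,-1]]'; python3 -c "
from h import *
meas(3);arc(1.383,[.1]*4)"
```

```text
t: 11.65
ee_pos: [0.599, 0.2139, 0.0959]
orientation: [-3.141, 0.0, 1.348]
force: [-2.7, -0.5, 1.1]
grip_width: 0.0234
t 11.80 pos [0.5987 0.214  0.0959] th 1.384 rad R 0.0757 | resist 1.93 radial(out) -0.07 F [-1.91  0.29  2.  ] w 0.0233
[-0.1,7.5,0,0,0,0,-1],[-1.0,14.9,0,0,0,0,-1],[-2.6,22.3,0,0,0,0,-1],[-4.9,29.4,0,0,0,0,-1], -> 0.983
```

```bash
python3 -m handwheel '[[-0.1,7.5,0,0,0,0,-1],[-1,14.9,0,0,0,0,-1],[-2.6,22.3,0,0,0,0,-1],[-4.9,29.4,0,0,0,0,-1]]'; python3 -c "
from h import *
meas(3);arc(.983,[.1]*4)"
```

```text
t: 12.3
ee_pos: [0.6249, 0.2035, 0.0956]
orientation: [-3.138, -0.0, 1.348]
force: [-4.9, 3.5, 3.0]
grip_width: 0.0235
t 12.45 pos [0.6254 0.2031 0.0957] th 0.999 rad R 0.0754 | resist 5.07 radial(out) 0.38 F [-4.06  3.07  2.55] w 0.0234
[-3.0,6.9,0,0,0,0,-1],[-6.7,13.4,0,0,0,0,-1],[-11.0,19.5,0,0,0,0,-1],[-15.9,25.2,0,0,0,0,-1], -> 0.583
```

```bash
python3 -m handwheel '[[-3,6.9,0,0,0,0,-1],[-6.7,13.4,0,0,0,0,-1],[-11,19.5,0,0,0,0,-1],[-15.9,25.2,0,0,0,0,-1]]'; python3 -c "
from h import *
meas(3);arc(.583,[.1]*3)"
```

```text
t: 12.95
ee_pos: [0.6462, 0.1826, 0.0957]
orientation: [-3.139, -0.001, 1.348]
force: [-4.0, 4.1, 2.4]
grip_width: 0.0234
t 13.10 pos [0.6466 0.182  0.0958] th 0.599 rad R 0.0751 | resist 4.67 radial(out) -1.36 F [-3.76  3.09  1.81] w 0.0237
[-5.5,5.1,0,0,0,0,-1],[-11.4,9.7,0,0,0,0,-1],[-17.8,13.7,0,0,0,0,-1], -> 0.283
```

```bash
python3 -m handwheel '[[-5.5,5.1,0,0,0,0,-1],[-11.4,9.7,0,0,0,0,-1],[-17.8,13.7,0,0,0,0,-1]]'; python3 -c "
from h import *
meas(3);arc(.283,[.05]*2)"
```

```text
t: 13.48
ee_pos: [0.656, 0.1623, 0.0958]
orientation: [-3.14, -0.001, 1.348]
force: [-4.0, 5.0, 1.8]
grip_width: 0.0234
t 13.62 pos [0.6561 0.1618 0.0958] th 0.299 rad R 0.0748 | resist 4.68 radial(out) -2.04 F [-3.33  3.87  1.68] w 0.0232
[-3.3,1.7,0,0,0,0,-1],[-6.7,3.3,0,0,0,0,-1], -> 0.183
```

```bash
python3 -m handwheel '[[-3.3,1.7,0,0,0,0,-1],[-6.7,3.3,0,0,0,0,-1]]'; python3 -c "
from h import *
meas(4);arc(.183,[.025]*3)"
```

```text
t: 13.88
ee_pos: [0.6578, 0.1552, 0.0958]
orientation: [-3.141, -0.002, 1.348]
force: [-3.4, 5.6, 1.3]
grip_width: 0.0234
t 14.07 pos [0.6578 0.1549 0.0958] th 0.205 rad R 0.0748 | resist 5.08 radial(out) -2.47 F [-3.46  4.47  1.42] w 0.0234
[-1.7,0.7,0,0,0,0,-1],[-3.5,1.4,0,0,0,0,-1],[-5.2,2.0,0,0,0,0,-1], -> 0.108
```

```bash
python3 -m handwheel '[[-1.8,0.6,0,0,0,0,-1],[-3.6,1.2,0,0,0,0,-1]]'; python3 -c "
from h import *
meas(4);arc(.133,[.025]*3)"
```

```text
t: 14.32
ee_pos: [0.6583, 0.1515, 0.0959]
orientation: [-3.141, -0.002, 1.348]
force: [-2.9, 5.5, 1.8]
grip_width: 0.0237
t 14.53 pos [0.6583 0.1515 0.0959] th 0.159 rad R 0.0747 | resist 5.80 radial(out) -2.07 F [-2.96  5.4   1.88] w 0.0236
[-1.8,0.6,0,0,0,0,-1],[-3.5,1.2,0,0,0,0,-1],[-5.3,1.8,0,0,0,0,-1], -> 0.058
```

```bash
python3 -m handwheel '[[-1.8,0.6,0,0,0,0,-1],[-3.5,1.2,0,0,0,0,-1]]'; python3 -c "
from h import *
meas(4);arc(.083,[.025]*3)"
```

```text
t: 14.78
ee_pos: [0.6586, 0.1491, 0.0959]
orientation: [-3.141, -0.004, 1.348]
force: [-3.0, 9.7, 1.2]
grip_width: 0.0232
t 14.97 pos [0.6586 0.1491 0.096 ] th 0.127 rad R 0.0746 | resist 8.67 radial(out) -1.50 F [-2.58  8.41  1.81] w 0.0236
[-1.8,0.5,0,0,0,0,-1],[-3.6,1.0,0,0,0,0,-1],[-5.4,1.5,0,0,0,0,-1], -> 0.008
```

The force is rising (8.7 N) while the hand lags, so the tile is pinched. Smaller steps from here.

```bash
python3 -m handwheel '[[-0.9,0.2,0,0,0,0,-1],[-1.8,0.5,0,0,0,0,-1]]'; python3 -c "
from h import *
meas(6);arc(.058,[.025]*2)"
```

```text
t: 15.22
ee_pos: [0.6588, 0.1476, 0.096]
orientation: [-3.141, -0.005, 1.348]
force: [-3.0, 9.6, 1.5]
grip_width: 0.0234
t 15.53 pos [0.6588 0.1475 0.096 ] th 0.105 rad R 0.0746 | resist 9.54 radial(out) -1.61 F [-2.6   9.32  1.51] w 0.0237
[-1.8,0.5,0,0,0,0,-1],[-3.6,0.9,0,0,0,0,-1], -> 0.008
```

```bash
python3 -m handwheel '[[-0.9,0.2,0,0,0,0,-1],[-1.8,0.5,0,0,0,0,-1]]'; python3 -c "
from h import *
meas(6);arc(.033,[.02]*2)"
```

```text
t: 15.78
ee_pos: [0.6589, 0.1457, 0.096]
orientation: [-3.141, -0.005, 1.348]
force: [-2.3, 10.0, 1.5]
grip_width: 0.0236
t 16.07 pos [0.6589 0.1456 0.096 ] th 0.080 rad R 0.0745 | resist 9.77 radial(out) -1.87 F [-2.64  9.59  1.22] w 0.0234
[-1.5,0.4,0,0,0,0,-1],[-2.9,0.7,0,0,0,0,-1], -> -0.007
```

```bash
python3 -m handwheel '[[-0.9,0.2,0,0,0,0,-1],[-1.8,0.5,0,0,0,0,-1]]'; python3 -c "
from h import *
meas(6)"
```

```text
t: 16.32
ee_pos: [0.659, 0.1439, 0.096]
orientation: [-3.141, -0.005, 1.348]
force: [-2.3, 8.6, 0.9]
grip_width: 0.0236
t 16.62 pos [0.6591 0.1438 0.096 ] th 0.055 rad R 0.0746 | resist 9.47 radial(out) -1.84 F [-2.36  9.35  1.5 ] w 0.0234
```

The force held at 9.5–9.8 N over the last 3.7 mm of knob travel (earlier 5 N driving, then a rise). That is the limiter slipping, so I stop here. I'll ease the hand's push a little, then open and lift off.

```bash
python3 -m handwheel '[[2,-0.3,0,0,0,0,-1],[2,-0.3,0,0,0,0,-1]]'; python3 -c "
from h import *
meas(3)"; python3 -m handwheel '[[0,0,0,0,0,0,-0.1],[0,0,0,0,0,0,-0.1],[0,0,0,0,0,0,-0.1],[0,0,0,0,0,0,-0.1],[0,0,-20,0,0,0,-0.1],[0,0,-60,0,0,0,-0.1],[0,0,-110,0,0,0,-0.1],[0,0,-110,0,0,0,-0.1]]'
python3 - <<'E'
from h import *
save('side','side9.png');save('scene','scene9.png');save('wrist','wrist9.png')
print(get_obs()['force'],get_obs()['t'])
a=cv2.imread('pics/scene9.png'); b=cv2.imread('pics/side9.png')
cv2.imwrite('pics/c_9.png', np.hstack([cv2.resize(a[95:225,225:335],(400,480)),cv2.resize(b[190:310,220:320],(400,480))]))
E
```

```text
t: 16.88
ee_pos: [0.6591, 0.1449, 0.0959]
orientation: [-3.141, -0.003, 1.348]
force: [-3.0, 6.1, 2.1]
grip_width: 0.0234
t 17.02 pos [0.6591 0.1449 0.0959] th 0.070 rad R 0.0747 | resist 7.07 radial(out) -2.23 F [-2.72  6.9   1.72] w 0.0235
t: 18.02
ee_pos: [0.6629, 0.1431, 0.2138]
orientation: [3.13, -0.003, 1.348]
force: [-0.1, 0.5, -0.7]
grip_width: 0.0426
[-0.76797374  0.09953557 -1.19433724] 18.175
```

View pics/c_9.png

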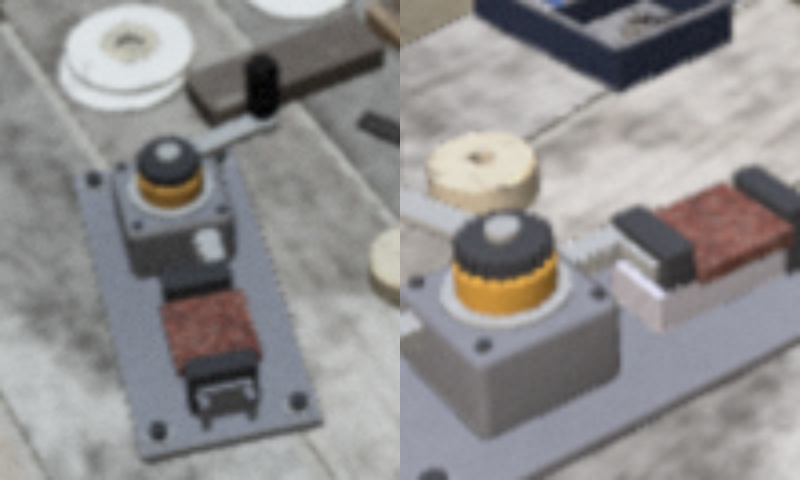

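View pics/scene9.png

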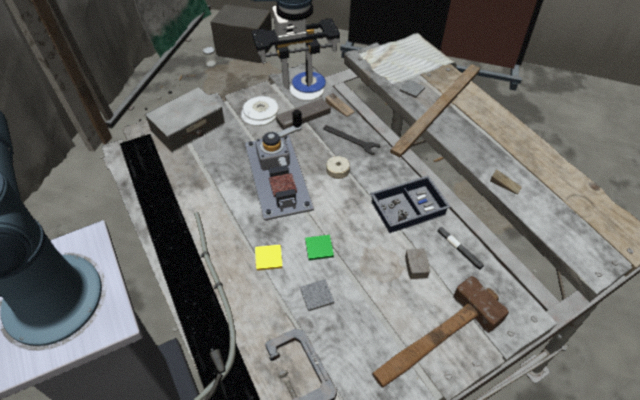

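Run:
```python
from h import *
S=ci('scene')
for uv in [(297.2,118)]:
    P=onz(S,uv,.108); d=P[:2]-A; print(P,np.hypot(*d),np.arctan2(d[1],d[0]))
W=ci('wrist')
a=cv2.imread('pics/wrist9.png');b=cv2.imread('pics/scene9.png')
cv2.imwrite('pics/c_9b.png',np.hstack([a[:,160:480],cv2.resize(b[100:220,240:336],(320,400),interpolation=cv2.INTER_CUBIC)]))
```

```text
[0.66217567 0.1476964  0.108     ] 0.07798670848297161 0.10271600214471992
```

View pics/c_9b.png

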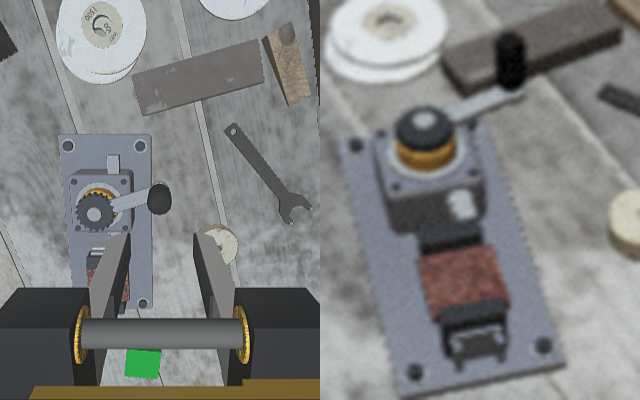

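Scene view: the red tile at (284,184) sits flat between both jaws, against the fixed one. The crank knob at (297,118) stayed where it was let go. The grey tile (317,294), felt bob (338,167) and wood block (417,263) are where they started. The hand is clear. Handing in.

Run:
```python
from h import *
a=cv2.imread('pics/scene0.png').astype(int);b=cv2.imread('pics/scene9.png').astype(int)
for n,(u0,v0,u1,v1) in dict(grey=(298,275,338,312),felt=(324,152,354,182),block=(402,245,434,280)).items():
    print(n,np.abs(a-b)[v0:v1,u0:u1].mean().round(2))
print(job_done())
```

```text
grey 3.42
felt 3.37
block 3.38
the job is handed in; nothing more can be done
None
```

I laid the red tile flat on the vice bed, let go of it, and turned the crank clockwise until the limiter slipped. Then I opened the hand, lifted it clear of the knob and handed the job in at about 18 s.

- **Placing:** After release the tile measured within about 2 mm of the bed mark. Once clamped, the camera shows it flat and against the fixed jaw.
- **Slip:** Force at the knob was about 5 N while driving, then rose to 8.7 N. It then held at 9.5–9.8 N over the last 3.7 mm of knob travel, well inside the 15 mm of slip. I stopped there.
- **Not checked:** I could not measure the jaw's pressing force directly. I rely on the brake holding after release.
- **Disagreements:**
  - The knob came back 1.1 mm (about 0.015 rad) when I eased the push before opening.
  - One camera estimate after release put the crank at 0.10 rad against 0.07 rad when I let go, but that view also put the knob 3 mm too far from the axis.
- **Other things:** Before-and-after pictures of the grey tile, felt bob and wood block show only an even, noise-level difference, so they did not move.

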